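# Fit the boom rod into its holder and lock it

### The job

Fit the microscope's boom rod into the boom holder: first pull the locking plunger straight up so that it stays out, then draw the collared rod out of its storage rack and slide its necked end part of the way into the bore, far enough to stay there by itself, and let go of it. Take the rod again behind the collar, push it fully home until the collar sits against the holder, then push the plunger all the way down to lock the rod; leave everything else on the bench where it stands.

Things in the scene. Friction and masses are not known exactly. Their poses are not given: they have to be found in the camera images.
- rod: Boom rod, plain aluminium round bar, 18 mm diameter, 220 mm long, about 0.24 kg. Origin at its centre (mid-length, on the axis); x runs along it to the tip that goes into the bore; it may be rolled about x. At the start it lies level in the rack, axis 60 mm above the bench, tail in the tunnel, collar close in front of the tunnel's mouth, tip roughly away from the robot.
- rod_collar (a point): Front face of the rod's round collar (28 mm diameter, 10 mm long, from x = -10 to 0 mm), on the axis at mid-length; axes as rod. The bar in front of it is bare up to the neck (x = 0 to 80 mm); in the rack the saddle lies under it somewhere from x = 4 to 26 mm, so grip at about x = 40 to 60 mm there. Behind it (x = -10 to -110 mm, the tail end) the bar can be gripped once drawn out.
- rod_tip (a point): Centre of the rod's tip face, x = 110 mm; 3 mm chamfer. Near the tip a neck, a groove all round, 9 mm diameter, 15 to 30 mm back from this point.
- tunnel_mouth (a point): Storage rack, grey plastic, fixed. Middle of the mouth of its tunnel, 60 mm above the bench, on the resting rod's axis; x = the direction in which the rod is drawn out (level). The tunnel runs 105 mm back (-x), 26 mm wide inside, floor 9 mm below and roof 25 mm above this point; outside 38 mm wide, top 30 mm above. The rod's tail reaches 84 to 96 mm in.
- saddle (a point): Open saddle of the rack under the rod just in front of its collar, 35 mm ahead of the tunnel's mouth; point on the resting axis, 60 mm above the bench. 10 mm long in x, 32 mm wide; its lips (22 mm apart) end at this height. The collar passes it only if the rod is lifted, say 8 mm, before it is drawn. Rack base plate 60 mm wide, 8 mm thick, x = -148 to 18 mm from here.
- bore_mouth (a point): Boom holder, fixed: centre of the bore's mouth in the white block's face, 60 mm above the bench; x = along the bore, inwards (level). Bore 20.5 mm diameter, 3 mm chamfer at the mouth, 120 mm deep, closed. Home: the collar's front face sits on the block's face, tip 110 mm in, neck below the plunger; let go 40 mm or more in, the rod stays, drooping a little. The plunger's pin bars the bore 87 mm in unless it is up.
- holder_block (a point): Middle of the top of the holder's block, 90 mm above the bench; axes as bore_mouth. Block 130 mm long (x), 64 mm wide, its front face 65 mm from here at -x. Base plate 100 mm wide, 10 mm thick.
- plunger (a joint): Travel of the locking plunger, m: 0 = fully down (locked), 0.014 = fully up, its out position. Pulling or pushing takes about 4 N; it stays where it is left. It starts 0 to 3 mm up. It goes fully down only with its pin in the rod's neck or with the bore empty there.
- plunger_knob (a point): Centre of the plunger's round black knob (24 mm diameter, 25 mm high, upright axis), moves with it. It stands on the holder's block, 87 mm in from the mouth's face; when down, this point is 27 mm above the block's top. Top of the knob 12 mm above this point, underside 13 mm below it.
- tube_a: Bystander: clear conical tube standing on its blue cap, 33 mm diameter, 116 mm tall. Origin: centre of its underside.
- tube_b: Bystander: a tube like tube_a.
- tube_c: Bystander: a tube like tube_a, standing beside the bore's mouth.
- reagent_bottle: Bystander: glass bottle, 66 mm diameter, 165 mm tall. Origin: centre of its underside.
- petri_dish: Bystander: closed dish, 63 mm diameter, 16 mm tall, beside the rack. Origin: centre of its underside.
- tip_box: Bystander: pipette tip box, 87 x 122 x 67 mm. Origin: centre of its underside.
- slide_box: Bystander: slide box, 100 x 170 x 34 mm. Origin: centre of its underside.

How it is judged (in metres and radians):
On the way, in this order (a step that is already met when the one before it is completed fails the run):
1. the locking plunger is pulled up and left out, nothing gripping it (value of joint plunger above 0.01 m and contact force between plunger and the fingers below 0.1 N), for 0.2 s.
2. the rod's tip is 20 to 95 mm into the bore and the rod is let go there (y of rod_tip in the frame of bore_mouth between -0.006 and 0.006 m and z of rod_tip in the frame of bore_mouth between -0.006 and 0.006 m and angle between the x axis of rod and the x axis of bore_mouth, either way round below 0.15 rad and x of rod_tip in the frame of bore_mouth between 0.02 and 0.095 m and contact force between rod and the fingers below 0.1 N), for 0.3 s.
3. the rod, not yet home, is gripped behind its collar (x of rod_tip in the frame of bore_mouth below 0.1 m and contact force between rod and the fingers above 2 N and x of the grasp point in the frame of rod below -0.01 m), for 0.1 s.
4. the rod is pushed home, collar within 2.5 mm of the block's face, with the plunger still up (y of rod_tip in the frame of bore_mouth between -0.006 and 0.006 m and z of rod_tip in the frame of bore_mouth between -0.006 and 0.006 m and angle between the x axis of rod and the x axis of bore_mouth, either way round below 0.15 rad and x of rod_tip in the frame of bore_mouth above 0.1075 m and value of joint plunger above 0.01 m), for 0.1 s.
At the end, for the whole second after the job is handed in: The rod rests in the bore, released and at rest, its collar within 2.5 mm of the holder's face (tip at least 107.5 mm deep, within 6 mm of the bore's axis and 0.15 rad of its direction), and the plunger is down to within 3 mm (y of rod_tip in the frame of bore_mouth between -0.006 and 0.006 m and z of rod_tip in the frame of bore_mouth between -0.006 and 0.006 m and angle between the x axis of rod and the x axis of bore_mouth, either way round below 0.15 rad and x of rod_tip in the frame of bore_mouth above 0.1075 m and value of joint plunger below 0.003 m and linear speed of rod below 0.01 m/s and contact force between rod and the fingers below 0.1 N); the robot touches nothing.
It fails at once if a bystander is moved by more than 25 mm (distance of any of tube_a, tube_b, tube_c, reagent_bottle, petri_dish, tip_box, slide_box from where it was at the start of the episode above 0.025 m).
It also fails if it takes over 72 s, if anything falls off the work surface, if the arm or the gripper's body presses on something with over 40 N, if the wrist force passes 120 N, or if a joint passes its speed limit or range.

### The arm

A 6-joint arm with a two-finger parallel gripper is mounted at the origin on the work surface. World frame = base frame: x ahead of the robot, y to its left, z up, the work surface at z = 0. Lengths are in m, angles in degrees, forces in N, time in s.
With the tool pointing down it reaches from about 0.25 to 0.725 m from the base axis. Payload 9.7 kg.
Tool frame: the origin (TCP) lies at the very end of the fingers, on their centre line; the grasp point (between the pads) lies 19 mm behind it; z points along the fingers, y is the line along which they close (so a half turn about z gives the same grasp; the last joint's range is limited). The gripper opens to 85 mm and grips with 20 to 120 N. Pads are 22 mm wide; open, the fingers measure 114 mm over their backs; the gripper's body (76 mm by 85 mm) begins 54 mm behind the grasp point. The pads swing forward as they close: fully open they stand 13 mm farther back than shut.
Start: joints at [0, 4.979, 10.078, 95.1, 0, 90], TCP at [0.55, -0, 0.207] pointing down, gripper open.
Joint ranges: [-179.16, 179.16], [-48.56, 103.87], [-65.8, 70.77], [-126.05, 130.52], [-82.76, 87.17], [-180, 180]. Speed limits (degrees/s): [127.2, 127.2, 147.25, 180, 180, 180].

### API

Orientations are given as [roll, pitch, yaw] about the fixed x, y, z axes, in that order (R = Rz(yaw) Ry(pitch) Rx(roll)).
In Python, from workcell import telemetry, optics, workorder gives the robot as it stands.
- The arm moves only by the shell command python3 -m handwheel 'ROWS' [FORCE]. ROWS is JSON, a list of rows, each an object of numbers: "tx", "ty", "tz": the shift along the tool's x, y, z in m; "ax", "ay", "az": the turn, a rotation vector about the tool's x, y, z in degrees; "jaw": the gripper command: -1 is shut, 1 is fully open, values between are in proportion. A call has exactly 10 rows; each row shifts and turns the commanded pose from where the row before left it, along the tool's axes as they then stand; what a row does not reach is not made up. A row lasts 1/8 s, in which the tool goes at most 62.5 mm and 10.7 degrees, less where a joint would pass 70% of its speed; a pose out of reach is approached as far as the arm can. A call is refused whole if a number of a shift passes 0.0625 or a number of a turn 10.7, either way. A call with a gripper value outside its range is refused whole. The fingers move at their own pace and stop on an object; FORCE is the grip in N (left out, the last holds). Time passes only in rows, so rows that do not move let the fingers close, or fill a call up. It gives the time, the measured TCP pose, the force, the opening and the grip force at its end, in the units of the state.
- telemetry.get_obs(): the state, without advancing time (a new reading comes with each control period).
- optics.camera(name): name is "scene" or "side" or "wrist"; returns a dict with "color" (480x640x3 uint8, red, green, blue), "K" (3x3 intrinsics, pixels), "k1" (the pictures are not rectified: a ray, as slopes to the right and down, at radius r is drawn at 1 + k1 r^2 times it, then the intrinsics apply), "extrinsics" (4x4, takes a point from camera to world coordinates); the wrist camera has in their place "mount" (4x4, takes a point from camera to tool coordinates, whose origin is the TCP and whose axes are the flange's). Camera axes: x right, y down, z forward; pixel columns grow to the right and rows downward; lengths in m; the calibration is good to about 2 mm. A picture is of the moment at which its call begins: read the wrist's pose just before it. There is no depth.
- workorder.job_done(): hands the job in; it is judged then, once.
The state is a dict: "time": time; "q": joint angles; "qd": joint speeds; "joint_efforts": joint torques, N m; "ee_pos": TCP position; "tcp_rot": TCP orientation; "wrist_force": force on the tool from outside, world axes, zero at the start; "torque": the same for the moment, N m; "opening": finger opening in m; "grasp_force": force on a finger pad.
Only numpy, scipy, OpenCV 4.12 (cv2) and the standard library are available. Lean on these libraries where they do the work, as an engineer would, in place of code of your own. Each camera call takes 0.05 s, during which the arm holds its last target. There are 200 camera calls.

## Working session

There is one attempt and no reset: what is moved stays moved. The work goes in short steps, Python scripts to look and compute and a shell command to move; the robot and the scene stay as the last step left them, time stands still between calls to the robot, and variables do not carry over. Pictures are saved under pics/ and viewed, at most 10 in all, crops included, and the job is handed in when it is done.

```bash
mkdir -p pics; ls; cat > h.py <<'E'
import numpy as np, cv2
from workcell import telemetry, optics
def snap(n,f=None):
    o=telemetry.get_obs(); c=optics.camera(n)
    if f: cv2.imwrite('pics/'+f,c['color'][:,:,::-1])
    return c,o
def Rt(o):
    from scipy.spatial.transform import Rotation as R
    T=np.eye(4);T[:3,:3]=R.from_euler('xyz',o['tcp_rot'],degrees=True).as_matrix();T[:3,3]=o['ee_pos'];return T
def ext(c,o): return c['extrinsics'] if 'extrinsics' in c else Rt(o)@np.array(c['mount'])
def ray(c,o,px):
    K=np.array(c['K']);px=np.atleast_2d(np.array(px,float))
    d=np.array([(px[:,0]-K[0,2])/K[0,0],(px[:,1]-K[1,2])/K[1,1]]).T
    u=d.copy()
    for _ in range(20): u=d/(1+c['k1']*(u**2).sum(1,keepdims=True))
    E=np.array(ext(c,o)); v=np.c_[u,np.ones(len(u))]@E[:3,:3].T
    return E[:3,3],v
def onz(c,o,px,z):
    p,v=ray(c,o,px); return p+v*((z-p[2])/v[:,2])[:,None]
def cross(c1,o1,p1,c2,o2,p2):
    a,u=ray(c1,o1,p1);b,w=ray(c2,o2,p2);u=u[0];w=w[0]
    s=np.linalg.lstsq(np.c_[u,-w],b-a,rcond=None)[0];P=a+s[0]*u;Q=b+s[1]*w
    return (P+Q)/2,np.linalg.norm(P-Q)
def proj(c,o,P):
    E=np.linalg.inv(np.array(ext(c,o)));q=E[:3,:3]@np.array(P)+E[:3,3];u=q[:2]/q[2];u=u*(1+c['k1']*(u@u));K=np.array(c['K']);return [K[0,0]*u[0]+K[0,2],K[1,1]*u[1]+K[1,2]]
E
python3 - <<'E'
from h import *
for n in('scene','side'):
    c,o=snap(n,n+'0.png'); print(n,np.round(c['K'],1).tolist(),c['k1'],np.round(c['extrinsics'],3).tolist())
c,o=snap('wrist','w0.png');print(np.round(c['mount'],3).tolist(),o)
E
```

```text
pics
scene [[495.7, 0.0, 317.7], [0.0, 495.7, 241.2], [0.0, 0.0, 1.0]] 0.027953023353494973 [[-0.241, 0.677, -0.695, 1.348], [0.97, 0.172, -0.169, 0.188], [0.005, -0.716, -0.698, 0.901], [0.0, 0.0, 0.0, 1.0]]
side [[458.1, 0.0, 317.7], [0.0, 458.1, 239.9], [0.0, 0.0, 1.0]] -0.08003377877989033 [[0.957, -0.183, 0.223, 0.305], [-0.288, -0.645, 0.708, -0.736], [0.015, -0.742, -0.67, 0.782], [0.0, 0.0, 0.0, 1.0]]
[[0.0, -0.946, -0.323, 0.083], [1.0, 0.0, 0.0, 0.001], [-0.0, -0.323, 0.946, -0.166], [0.0, 0.0, 0.0, 1.0]] {'time': 0.1, 'q': array([1.02533442e-04, 5.00772415e+00, 1.00390697e+01, 9.51000478e+01,
       4.01682756e-04, 9.00012375e+01]), 'qd': array([-0.14389868, -0.0670365 ,  0.03146303,  0.02049217, -0.03439343,
       -0.01386735]), 'joint_efforts': array([ 5.47294949e-04, -5.21561801e+01,  4.65652657e+01,  1.59993977e-02,
       -1.19309320e-06, -5.24902489e-06]), 'ee_pos': array([5.49761761e-01, 3.15152836e-06, 2.06456820e-01]), 'tcp_rot': array([-1.79931298e+02, -4.00198569e-04,  8.99988645e+01]), 'wrist_force': array([-0.10391267, -0.76678827, -0.23839534]), 'torque': array([-0.00860349, -0.0030752 , -0.03462352]), 'grasp_force': 0.0, 'opening': 0.08539936304016771}
```

View images.

View pics/scene0.png

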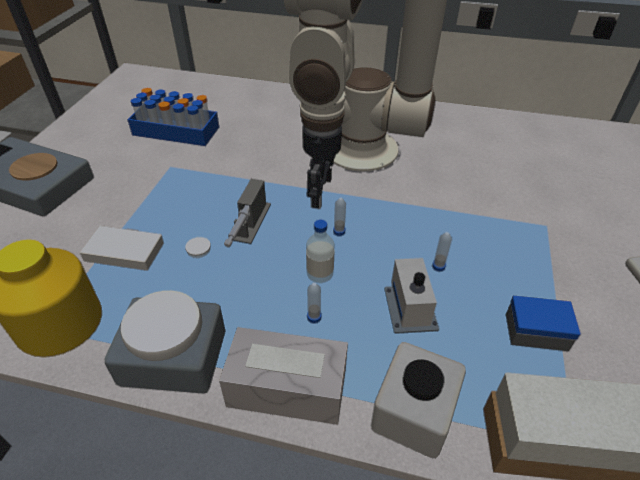

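View pics/side0.png

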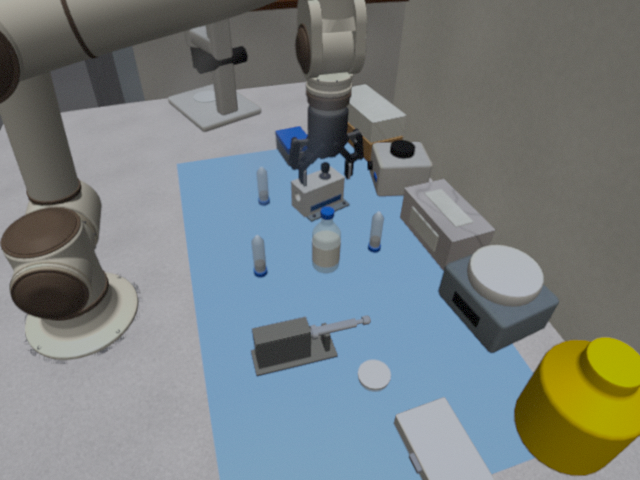

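```bash
python3 - <<'E'
import cv2,numpy as np
a=cv2.imread('pics/scene0.png');b=cv2.imread('pics/side0.png')
def z(i,x,y,w=100,h=75): return cv2.resize(i[y:y+h,x:x+w],(400,300),interpolation=cv2.INTER_CUBIC)
cv2.imwrite('pics/comp.png',np.vstack([np.hstack([z(a,200,175),z(a,365,258)]),np.hstack([z(b,285,290),z(b,270,150)])]))
E
```

```text
(no output)
```

View pics/comp.png

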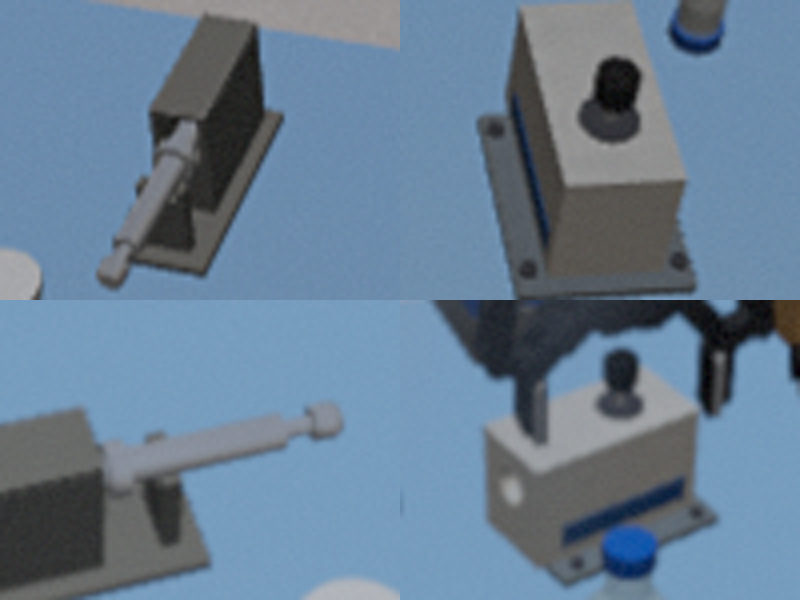

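```bash
python3 - <<'E'
from h import *
a,o=snap('scene');b,_=snap('side')
for n,p,q in[('tip',(227.3,243),(366,320)),('collar',(244.3,214.5),(315,331.5)),('knob',(419.3,279.3),(325.2,167.5))]:
    P,e=cross(a,o,p,b,o,q);print(n,P.round(4),round(e,4))
print('topS',onz(a,o,[(394.5,260),(423,258.5),(436,303),(406.2,304)],.09).round(4).tolist())
print('topD',onz(b,o,[(291.2,181.2),(305,192.5),(344.2,176.2)],.09).round(4).tolist(), onz(b,o,[(297.7,197.5)],.06).round(4))
print('tubes',onz(a,o,[(340,231),(439,267),(314,318)],.01).round(3).tolist(), 'bottle',onz(a,o,[(320,274)],.01).round(3), 'dish',onz(a,o,[(198,247)],.015).round(3))
print('rackbase tip S', onz(a,o,[(200+205/4,175+270/4),(200+283/4,175+115/4)],.008).round(4).tolist())
print('tunnel top S', onz(a,o,[(200+207/4,175+15/4),(200+258/4,175+27/4),(200+206/4,175+122/4),(200+150/4,175+110/4)],.09).round(4).tolist())
E
```

```text
tip [ 0.5694 -0.2267  0.0593] 0.0009
collar [ 0.4632 -0.2237  0.0598] 0.0033
knob [0.6266 0.2317 0.1174] 0.0004
topS [[0.5568, 0.1735, 0.09], [0.5362, 0.2354, 0.09], [0.6584, 0.2734, 0.09], [0.6763, 0.2138, 0.09]]
topD [[0.5343, 0.233, 0.09], [0.5558, 0.175, 0.09], [0.6763, 0.2177, 0.09]] [[0.5423 0.1984 0.06  ]]
tubes [[0.409, 0.019, 0.01], [0.475, 0.281, 0.01], [0.7, 0.022, 0.01]] bottle [[0.569 0.004 0.01 ]] dish [[ 0.56  -0.315  0.015]]
rackbase tip S [[0.5055, -0.1934, 0.008], [0.3457, -0.1923, 0.008]]
tunnel top S [[0.3511, -0.2387, 0.09], [0.3551, -0.2015, 0.09], [0.4563, -0.2024, 0.09], [0.454, -0.2407, 0.09]]
```

Pictures: the scene view shows the rod tip at (227,243), collar (244,214) and knob (419,279). The side view shows the tip at (366,320), the bore face on the left at about (298,197) and the knob at (325,168). Heights and lengths check out: knob z 0.117, rod z 0.06, bore yaw ≈18°, rod yaw ≈ -1°.

```bash
python3 -m handwheel '[{"az":10.24,"jaw":1},{"az":10.24,"jaw":1},{"az":10.24,"jaw":1},{"az":10.24,"jaw":1},{"az":10.24,"jaw":1},{"az":10.24,"jaw":1},{"az":10.24,"jaw":1},{"tx":0.036,"ty":-0.049,"jaw":1},{"tx":0.036,"ty":-0.049,"jaw":1},{"tx":0.036,"ty":-0.049,"jaw":1}]' 60
python3 -m handwheel '[{"tx":0.036,"ty":-0.049,"jaw":1},{"tz":0.01,"jaw":0.2},{"tz":0.01,"jaw":0.2},{"jaw":0.2},{"jaw":0.2},{"jaw":0.2},{"jaw":0.2},{"jaw":0.2},{"jaw":0.2},{"jaw":0.2}]'
python3 - <<'E'
from h import *
c,o=snap('wrist','w1.png');print(o['ee_pos'],o['tcp_rot'],o['opening'],o['time'])
print(proj(c,o,[.6266,.2317,.129]),proj(c,o,[.545,.2045,.09]))
E
```

```text
[ 5.49880486e-01 -9.90549744e-07  2.06749502e-01] [-1.79962928e+02  4.18543663e-04  9.00002302e+01] 0.08520934259958139 0.25
[np.float64(468.28701558886667), np.float64(-196.4218844213118)] [np.float64(307.6360284815066), np.float64(-90.22890353001924)]$[0]: bad value
$[0]: bad value
```

View pics/w1.png

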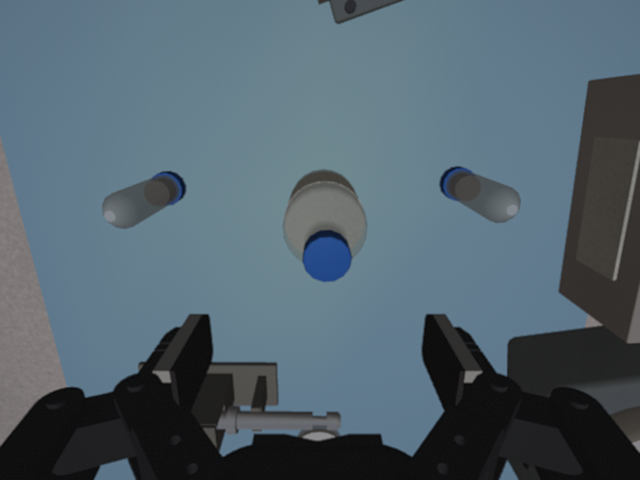

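The picture shows the start view, because the rows were refused. Each row probably needs every key.

```bash
python3 -m handwheel '[{"tx":0,"ty":0,"tz":0,"ax":0,"ay":0,"az":10.24,"jaw":1},{"tx":0,"ty":0,"tz":0,"ax":0,"ay":0,"az":10.24,"jaw":1},{"tx":0,"ty":0,"tz":0,"ax":0,"ay":0,"az":10.24,"jaw":1},{"tx":0,"ty":0,"tz":0,"ax":0,"ay":0,"az":10.24,"jaw":1},{"tx":0,"ty":0,"tz":0,"ax":0,"ay":0,"az":10.24,"jaw":1},{"tx":0,"ty":0,"tz":0,"ax":0,"ay":0,"az":10.24,"jaw":1},{"tx":0,"ty":0,"tz":0,"ax":0,"ay":0,"az":10.24,"jaw":1},{"tx":0.036,"ty":-0.049,"tz":0,"ax":0,"ay":0,"az":0,"jaw":1},{"tx":0.036,"ty":-0.049,"tz":0,"ax":0,"ay":0,"az":0,"jaw":1},{"tx":0.036,"ty":-0.049,"tz":0,"ax":0,"ay":0,"az":0,"jaw":1}]' 60
```

```text
time: 1.55
ee_pos: [0.6067, 0.1752, 0.2072]
tcp_rot: [180.0, -0.0, 18.3]
wrist_force: [1.0, -0.8, 0.1]
opening: 0.0856
grasp_force: 0.0
```

```bash
python3 -m handwheel '[{"tx":0.036,"ty":-0.049,"tz":0,"ax":0,"ay":0,"az":0,"jaw":0.2},{"tx":0,"ty":0,"tz":0.02,"ax":0,"ay":0,"az":0,"jaw":0.2},{"tx":0,"ty":0,"tz":0.01,"ax":0,"ay":0,"az":0,"jaw":0.2},{"tx":0,"ty":0,"tz":0,"ax":0,"ay":0,"az":0,"jaw":0.2},{"tx":0,"ty":0,"tz":0,"ax":0,"ay":0,"az":0,"jaw":0.2},{"tx":0,"ty":0,"tz":0,"ax":0,"ay":0,"az":0,"jaw":0.2},{"tx":0,"ty":0,"tz":0,"ax":0,"ay":0,"az":0,"jaw":0.2},{"tx":0,"ty":0,"tz":0,"ax":0,"ay":0,"az":0,"jaw":0.2},{"tx":0,"ty":0,"tz":0,"ax":0,"ay":0,"az":0,"jaw":0.2},{"tx":0,"ty":0,"tz":0,"ax":0,"ay":0,"az":0,"jaw":0.2}]' 60
python3 - <<'E'
from h import *
c,o=snap('wrist','w2.png');print(o['ee_pos'],o['tcp_rot'],o['opening'],o['time'])
print(proj(c,o,[.6266,.2317,.129]),proj(c,o,[.545,.2045,.09]))
E
```

```text
time: 2.8
ee_pos: [0.6281, 0.2226, 0.1771]
tcp_rot: [-179.6, 0.0, 19.4]
wrist_force: [0.6, 0.3, -0.6]
opening: 0.0514
grasp_force: 0.0
[0.62813768 0.22260468 0.17705798] [-1.79584420e+02  7.08964885e-03  1.93584676e+01] 0.05141110811347177 2.8
[np.float64(302.2809184796583), np.float64(255.72260175721047)] [np.float64(304.07832920826024), np.float64(339.039251607917)]
```

View pics/w2.png

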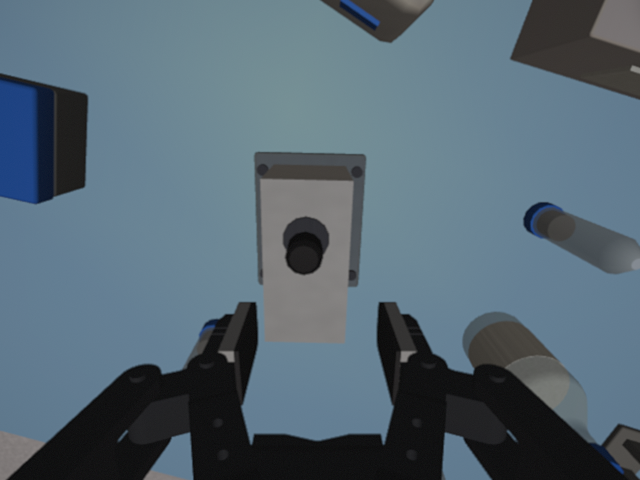

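The picture shows the block with its mouth edge at row 342 (columns 265–346), its far edge at row 180, and the knob top at about (303,258), as predicted. I'll measure from masks.

```bash
python3 - <<'E'
from h import *
im=cv2.imread('pics/w2.png');from workcell import telemetry
c,o=snap('wrist'); g=im.max(2)
m=(g<42).astype(np.uint8);m[:,:270]=0;m[:,345:]=0;m[:200]=0;m[300:]=0
n,l,s,ct=cv2.connectedComponentsWithStats(m);i=1+s[1:,4].argmax();print(s[i],ct[i])
x,y,w,h,_=s[i]; r=w/2
print('knob', onz(c,o,[(x+r,y+h-r)],.130).round(4))
h=cv2.cvtColor(im,cv2.COLOR_BGR2HSV)
b=((h[...,1]<60)&(h[...,2]>110)).astype(np.uint8);n,l,s,ct=cv2.connectedComponentsWithStats(b);i=l[320,300];print(s[i])
k=np.argwhere(l==i)[:,::-1]
box=cv2.boxPoints(cv2.minAreaRect(k.astype(np.float32)));print(box)
for sg in((-1,1),(1,1),(1,-1),(-1,-1)):
    p=k[(k*np.array(sg)).sum(1).argmax()];print(p,onz(c,o,[p],.09).round(4))
E
```

```text
[ 286  231   38   43 1251] [303.95203837 252.24140687]
knob [[0.628  0.2304 0.13  ]]
[  260   179    93   165 11975]
[[256.32782 341.57565]
 [260.02893 178.72792]
 [352.41302 180.82755]
 [348.7119  343.6753 ]]
[264 341] [[0.5325 0.2341 0.09  ]]
[344 343] [[0.5522 0.1733 0.09  ]]
[352 181] [[0.6751 0.214  0.09  ]]
[261 179] [[0.6556 0.2732 0.09  ]]
```

```bash
python3 -m handwheel '[{"tx":0.0017,"ty":-0.008,"tz":0,"ax":0,"ay":0,"az":1.4,"jaw":0.2},{"tx":0,"ty":0,"tz":0.026,"ax":0,"ay":0,"az":0,"jaw":0.2},{"tx":0,"ty":0,"tz":0.026,"ax":0,"ay":0,"az":0,"jaw":0.2},{"tx":0,"ty":0,"tz":0.026,"ax":0,"ay":0,"az":0,"jaw":0.2},{"tx":0,"ty":0,"tz":0,"ax":0,"ay":0,"az":0,"jaw":0.2},{"tx":0,"ty":0,"tz":0,"ax":0,"ay":0,"az":0,"jaw":-1},{"tx":0,"ty":0,"tz":0,"ax":0,"ay":0,"az":0,"jaw":-1},{"tx":0,"ty":0,"tz":0,"ax":0,"ay":0,"az":0,"jaw":-1},{"tx":0,"ty":0,"tz":0,"ax":0,"ay":0,"az":0,"jaw":-1},{"tx":0,"ty":0,"tz":0,"ax":0,"ay":0,"az":0,"jaw":-1}]' 30
```

```text
time: 4.15
ee_pos: [0.6273, 0.2304, 0.1014]
tcp_rot: [-178.4, -0.1, 19.4]
wrist_force: [-16.2, 33.3, 1.5]
opening: 0.0209
grasp_force: 29.5
```

```bash
python3 -m handwheel '[{"tx":0,"ty":-0.0015,"tz":0,"ax":0,"ay":0,"az":0,"jaw":-1},{"tx":0,"ty":0,"tz":-0.004,"ax":0,"ay":0,"az":0,"jaw":-1},{"tx":0,"ty":0,"tz":-0.004,"ax":0,"ay":0,"az":0,"jaw":-1},{"tx":0,"ty":0,"tz":-0.004,"ax":0,"ay":0,"az":0,"jaw":-1},{"tx":0,"ty":0,"tz":-0.002,"ax":0,"ay":0,"az":0,"jaw":-1},{"tx":0,"ty":0,"tz":0,"ax":0,"ay":0,"az":0,"jaw":-1},{"tx":0,"ty":0,"tz":0,"ax":0,"ay":0,"az":0,"jaw":-1},{"tx":0,"ty":0,"tz":0,"ax":0,"ay":0,"az":0,"jaw":-1},{"tx":0,"ty":0,"tz":0,"ax":0,"ay":0,"az":0,"jaw":-1},{"tx":0,"ty":0,"tz":0,"ax":0,"ay":0,"az":0,"jaw":-1}]' 30
python3 - <<'E'
from h import *
a,o=snap('scene','s1.png');b,_=snap('side','d1.png')
E
```

```text
time: 5.4
ee_pos: [0.627, 0.2304, 0.1141]
tcp_rot: [-178.4, 0.0, 19.5]
wrist_force: [-13.0, 31.1, -5.2]
opening: 0.0205
grasp_force: 30.7
```

```bash
python3 -m handwheel '[{"tx":0,"ty":0,"tz":-0.0015,"ax":0,"ay":0,"az":0,"jaw":-1},{"tx":0,"ty":0,"tz":0,"ax":0,"ay":0,"az":0,"jaw":-1},{"tx":0,"ty":0,"tz":0,"ax":0,"ay":0,"az":0,"jaw":0.2},{"tx":0,"ty":0,"tz":0,"ax":0,"ay":0,"az":0,"jaw":0.2},{"tx":0,"ty":0,"tz":0,"ax":0,"ay":0,"az":0,"jaw":0.2},{"tx":0,"ty":0,"tz":0,"ax":0,"ay":0,"az":0,"jaw":0.2},{"tx":0,"ty":0,"tz":0,"ax":0,"ay":0,"az":0,"jaw":0.2},{"tx":0,"ty":0,"tz":-0.035,"ax":0,"ay":0,"az":0,"jaw":0.2},{"tx":0,"ty":0,"tz":-0.035,"ax":0,"ay":0,"az":0,"jaw":0.2},{"tx":0,"ty":0,"tz":-0.035,"ax":0,"ay":0,"az":0,"jaw":0.2}]' 30
python3 - <<'E'
from h import *
a,o=snap('scene','s1.png');b,_=snap('side','d1.png')
for c,f,p in((a,'s1.png',(419,275)),(b,'d1.png',(325,163))):
    g=cv2.imread('pics/'+f).max(2);x,y=p
    for F in(f,{'s1.png':'scene0.png','d1.png':'side0.png'}[f]):
        g=cv2.imread('pics/'+F).max(2);m=np.argwhere(g[y-16:y+18,x-9:x+9]<45);print(F,m.min(0)+[y-16,x-9],m.max(0)+[y-16,x-9],m.mean(0)+[y-16,x-9])
print([proj(a,o,[.627,.231,z]) for z in(.117,.131)])
E
```

```text
time: 6.75
ee_pos: [0.6302, 0.2212, 0.2209]
tcp_rot: [-179.1, 0.0, 19.1]
wrist_force: [0.5, 0.1, -0.5]
opening: 0.051
grasp_force: 0.0
s1.png [269 415] [281 425] [274.94545455 419.64545455]
scene0.png [273 414] [286 424] [279.15254237 418.77118644]
d1.png [163 326] [167 327] [165.         326.42857143]
side0.png [147 323] [172 333] [159.55555556 328.22222222]
[[np.float64(418.8317568868074), np.float64(279.5538162735696)], [np.float64(419.8211213577364), np.float64(275.09795037560525)]]
```

```bash
python3 -m handwheel '[{"tx":0,"ty":0,"tz":0,"ax":0,"ay":0,"az":10,"jaw":0.2},{"tx":0,"ty":0,"tz":0,"ax":0,"ay":0,"az":10,"jaw":0.2},{"tx":-0.0144,"ty":0.056,"tz":0,"ax":0,"ay":0,"az":0,"jaw":0.2},{"tx":-0.0144,"ty":0.056,"tz":0,"ax":0,"ay":0,"az":0,"jaw":0.2},{"tx":-0.0144,"ty":0.056,"tz":0,"ax":0,"ay":0,"az":0,"jaw":0.2},{"tx":-0.0144,"ty":0.056,"tz":0,"ax":0,"ay":0,"az":0,"jaw":0.2},{"tx":-0.0144,"ty":0.056,"tz":0,"ax":0,"ay":0,"az":0,"jaw":0.2},{"tx":-0.0144,"ty":0.056,"tz":0,"ax":0,"ay":0,"az":0,"jaw":0.2},{"tx":-0.0144,"ty":0.056,"tz":0,"ax":0,"ay":0,"az":0,"jaw":0.2},{"tx":-0.0144,"ty":0.056,"tz":0,"ax":0,"ay":0,"az":0,"jaw":0.2}]' 60
python3 -m handwheel '[{"tx":0,"ty":0,"tz":0.04,"ax":0,"ay":0,"az":0,"jaw":0.2},{"tx":0,"ty":0,"tz":0.04,"ax":0,"ay":0,"az":0,"jaw":0.2},{"tx":0,"ty":0,"tz":0,"ax":0,"ay":0,"az":0,"jaw":0.2},{"tx":0,"ty":0,"tz":0,"ax":0,"ay":0,"az":0,"jaw":0.2},{"tx":0,"ty":0,"tz":0,"ax":0,"ay":0,"az":0,"jaw":0.2},{"tx":0,"ty":0,"tz":0,"ax":0,"ay":0,"az":0,"jaw":0.2},{"tx":0,"ty":0,"tz":0,"ax":0,"ay":0,"az":0,"jaw":0.2},{"tx":0,"ty":0,"tz":0,"ax":0,"ay":0,"az":0,"jaw":0.2},{"tx":0,"ty":0,"tz":0,"ax":0,"ay":0,"az":0,"jaw":0.2},{"tx":0,"ty":0,"tz":0,"ax":0,"ay":0,"az":0,"jaw":0.2}]' 60
python3 - <<'E'
from h import *
c,o=snap('wrist','w3.png');print(o['ee_pos'],o['tcp_rot'],o['opening'],o['time'])
E
```

```text
time: 8.1
ee_pos: [0.6051, -0.3298, 0.1825]
tcp_rot: [-175.1, 0.9, 9.2]
wrist_force: [0.5, -0.8, -0.2]
opening: 0.0514
grasp_force: 0.0
time: 9.35
ee_pos: [0.6034, -0.3214, 0.1036]
tcp_rot: [-175.1, 0.8, 9.2]
wrist_force: [-0.1, -0.5, -0.1]
opening: 0.0513
grasp_force: 0.0
[ 0.60338812 -0.32135243  0.10358834] [-175.10728467    0.84863943    9.21555967] 0.05134165196179992 9.35
```

View pics/w3.png

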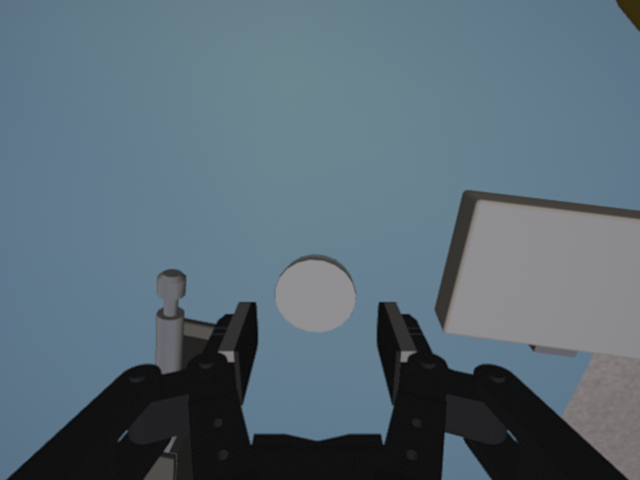

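The picture shows the tool above the dish at (316,293), with the rod tip at left (171,280). The last turn fell short and the tool tilted, so I'll correct from the measured pose.

```bash
cat >> h.py <<'E'
def plan(P,yaw,o=None):
    "turn first (rotvec deg, tool), then shift in the turned tool frame"
    from scipy.spatial.transform import Rotation as R
    o=o or telemetry.get_obs(); A=R.from_euler('xyz',o['tcp_rot'],degrees=True);B=R.from_euler('xyz',[180,0,yaw],degrees=True)
    print('turn',(A.inv()*B).as_rotvec(degrees=True).round(2),'shift',(B.inv().apply(np.array(P)-o['ee_pos'])).round(4),'t',o['time'],'q6',o['q'].round(1))
E
python3 -c "
from h import *
plan([.509,-.2255,.17],-.8)"
```

```text
turn [-4.81  1.27  9.97] shift [-0.0957 -0.0945 -0.0664] t 9.4 q6 [-29.5  27.4  25.9  92.2   3.3 141.2]
```

```bash
python3 -m handwheel '[{"tx":0,"ty":0,"tz":-0.06,"ax":0,"ay":0,"az":0,"jaw":0.2},{"tx":0,"ty":0,"tz":0,"ax":-4.8,"ay":0.8,"az":0,"jaw":0.2},{"tx":0,"ty":0,"tz":0,"ax":0,"ay":0,"az":-10.6,"jaw":0.2},{"tx":0,"ty":0,"tz":0,"ax":0,"ay":0,"az":-10.6,"jaw":0.2},{"tx":0,"ty":0,"tz":0,"ax":0,"ay":0,"az":-10.6,"jaw":0.2},{"tx":0,"ty":0,"tz":0,"ax":0,"ay":0,"az":-10.6,"jaw":0.2},{"tx":0,"ty":0,"tz":0,"ax":0,"ay":0,"az":-10.6,"jaw":0.2},{"tx":0,"ty":0,"tz":0,"ax":0,"ay":0,"az":-10.6,"jaw":0.2},{"tx":0,"ty":0,"tz":0,"ax":0,"ay":0,"az":-10.6,"jaw":0.2},{"tx":0,"ty":0,"tz":0,"ax":0,"ay":0,"az":-10.6,"jaw":0.2}]' 60
python3 -m handwheel '[{"tx":0,"ty":0,"tz":0,"ax":0,"ay":0,"az":-10.6,"jaw":0.2},{"tx":0,"ty":0,"tz":0,"ax":0,"ay":0,"az":-10.6,"jaw":0.2},{"tx":0,"ty":0,"tz":0,"ax":0,"ay":0,"az":-10.6,"jaw":0.2},{"tx":0,"ty":0,"tz":0,"ax":0,"ay":0,"az":-10.6,"jaw":0.2},{"tx":0,"ty":0,"tz":0,"ax":0,"ay":0,"az":-10.6,"jaw":0.2},{"tx":0,"ty":0,"tz":0,"ax":0,"ay":0,"az":-10.6,"jaw":0.2},{"tx":0,"ty":0,"tz":0,"ax":0,"ay":0,"az":-10.6,"jaw":0.2},{"tx":0,"ty":0,"tz":0,"ax":0,"ay":0,"az":-10.6,"jaw":0.2},{"tx":0.047,"ty":0.04,"tz":0,"ax":0,"ay":0,"az":0,"jaw":0.2},{"tx":0.047,"ty":0.04,"tz":0,"ax":0,"ay":0,"az":0,"jaw":0.2}]' 60
python3 -c "
from h import *
plan([.509,-.2255,.17],179.2)"
```

```text
time: 10.65
ee_pos: [0.6051, -0.3263, 0.1634]
tcp_rot: [-179.9, -0.1, 94.3]
wrist_force: [-0.3, -0.1, 1.5]
opening: 0.0515
grasp_force: 0.0
time: 11.9
ee_pos: [0.5118, -0.2435, 0.1622]
tcp_rot: [179.9, -0.1, 178.8]
wrist_force: [0.5, 0.5, 1.7]
opening: 0.0512
grasp_force: 0.0
turn [ 0.12 -0.15 -0.44] shift [ 0.003   0.018  -0.0078] t 11.9 q6 [-25.5   6.8   7.1  90.5   0.1 -24.2]
```

```bash
python3 -m handwheel '[{"tx":0.003,"ty":0.018,"tz":0,"ax":0,"ay":0,"az":0,"jaw":0.2},{"tx":0,"ty":0,"tz":0,"ax":0,"ay":0,"az":0,"jaw":0.2},{"tx":0,"ty":0,"tz":0,"ax":0,"ay":0,"az":0,"jaw":0.2},{"tx":0,"ty":0,"tz":0,"ax":0,"ay":0,"az":0,"jaw":0.2},{"tx":0,"ty":0,"tz":0,"ax":0,"ay":0,"az":0,"jaw":0.2},{"tx":0,"ty":0,"tz":0,"ax":0,"ay":0,"az":0,"jaw":0.2},{"tx":0,"ty":0,"tz":0,"ax":0,"ay":0,"az":0,"jaw":0.2},{"tx":0,"ty":0,"tz":0,"ax":0,"ay":0,"az":0,"jaw":0.2},{"tx":0,"ty":0,"tz":0,"ax":0,"ay":0,"az":0,"jaw":0.2},{"tx":0,"ty":0,"tz":0,"ax":0,"ay":0,"az":0,"jaw":0.2}]' 60
python3 - <<'E'
from h import *
c,o=snap('wrist','w4.png');print(o['ee_pos'],o['tcp_rot'],o['opening'],o['time'])
print(proj(c,o,[.509,-.2255,.06]),proj(c,o,[.5725,-.2265,.06]),proj(c,o,[.4625,-.2245,.06]))
E
```

```text
time: 13.15
ee_pos: [0.5102, -0.2262, 0.1637]
tcp_rot: [179.9, -0.1, 178.8]
wrist_force: [0.8, -0.0, 0.8]
opening: 0.0514
grasp_force: 0.0
[ 0.51019622 -0.22622253  0.16371643] [ 1.79924094e+02 -5.54426588e-02  1.78781249e+02] 0.05144974227918798 13.15
[np.float64(317.5599033866461), np.float64(227.50760888820548)] [np.float64(317.9148632937885), np.float64(302.0672846556901)] [np.float64(317.6365045638643), np.float64(165.65198473703265)]
```

View pics/w4.png

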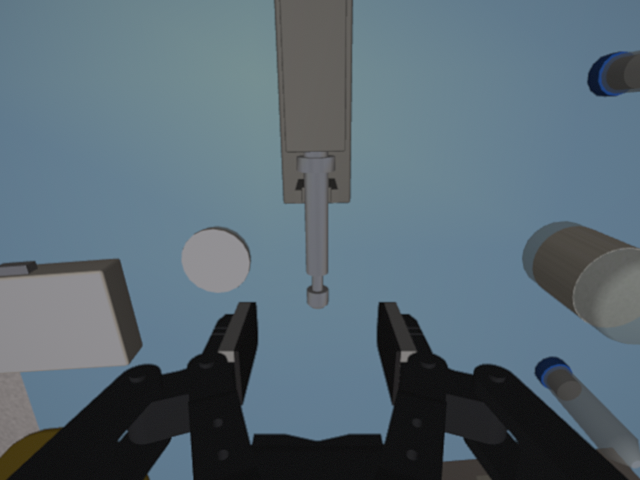

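The picture shows the rod running from the collar (316,165) to the tip (318,300), with the dish at (216,260). The jaws are centred on the rod, so I'll go down and grip.

```bash
python3 -m handwheel '[{"tx":-0.002,"ty":0,"tz":0.04,"ax":0,"ay":0,"az":0,"jaw":0.2},{"tx":0,"ty":0,"tz":0.04,"ax":0,"ay":0,"az":0,"jaw":0.2},{"tx":0,"ty":0,"tz":0.03,"ax":0,"ay":0,"az":0,"jaw":0.2},{"tx":0,"ty":0,"tz":0.0135,"ax":0,"ay":0,"az":0,"jaw":0.2},{"tx":0,"ty":0,"tz":0,"ax":0,"ay":0,"az":0,"jaw":0.2},{"tx":0,"ty":0,"tz":0,"ax":0,"ay":0,"az":0,"jaw":-1},{"tx":0,"ty":0,"tz":0,"ax":0,"ay":0,"az":0,"jaw":-1},{"tx":0,"ty":0,"tz":0,"ax":0,"ay":0,"az":0,"jaw":-1},{"tx":0,"ty":0,"tz":0,"ax":0,"ay":0,"az":0,"jaw":-1},{"tx":0,"ty":0,"tz":0,"ax":0,"ay":0,"az":0,"jaw":-1}]' 60
```

```text
time: 14.45
ee_pos: [0.5132, -0.2265, 0.0418]
tcp_rot: [180.0, 0.1, 178.8]
wrist_force: [0.3, -0.0, 6.0]
opening: 0.0001
grasp_force: 3.0
```

```bash
python3 - <<'E'
from h import *
a,o=snap('scene','s2.png');b,_=snap('side','d2.png');print(telemetry.get_obs()['opening'])
def z(i,x,y,w=100,h=100): return cv2.resize(i[y:y+h,x:x+w],(400,400),interpolation=cv2.INTER_CUBIC)
cv2.imwrite('pics/comp2.png',np.hstack([z(a['color'],190,160),z(b['color'],285,250)])[:,:,::-1])
E
```

```text
7.831805084886923e-05
```

View pics/comp2.png

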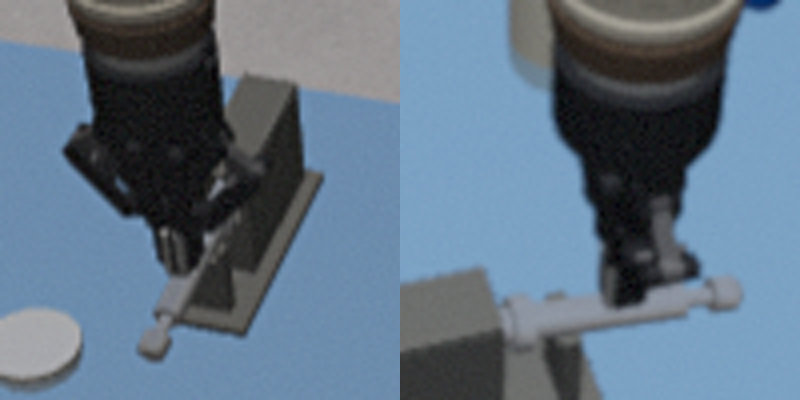

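```bash
python3 - <<'E'
from h import *
a,o=snap('scene');b,_=snap('side')
for n,c,x,y,k in(('s',a,190,160,0),('d',b,285,250,400)):
    for P in([.5132,-.2265,.0418],[.5132,-.2265,.06],[.5132,-.2265,.08],[.467,-.2258,.06],[.5745,-.2268,.06]):
        u=np.array(proj(c,o,P));print(n,P,((u-[x,y])*4+[k,0]).round(0))
print({k:np.round(v,4) for k,v in telemetry.get_obs().items()})
E
```

```text
s [0.5132, -0.2265, 0.0418] [186. 291.]
s [0.5132, -0.2265, 0.06] [183. 270.]
s [0.5132, -0.2265, 0.08] [180. 246.]
s [0.467, -0.2258, 0.06] [210. 222.]
s [0.5745, -0.2268, 0.06] [146. 337.]
d [0.5132, -0.2265, 0.0418] [616. 327.]
d [0.5132, -0.2265, 0.06] [617. 305.]
d [0.5132, -0.2265, 0.08] [619. 279.]
d [0.467, -0.2258, 0.06] [526. 325.]
d [0.5745, -0.2268, 0.06] [735. 277.]
{'time': np.float64(14.65), 'q': array([-2.38475e+01,  6.38530e+00, -6.69260e+00,  7.68328e+01,
        5.21000e-02, -2.26323e+01]), 'qd': array([ 0.0044,  0.0558, -0.0149,  0.0806,  0.0385, -0.0255]), 'joint_efforts': array([-1.41200e-01, -5.02339e+01,  4.30171e+01,  3.78500e-01,
       -5.57000e-02,  1.40000e-03]), 'ee_pos': array([ 0.5132, -0.2265,  0.0418]), 'tcp_rot': array([1.799863e+02, 1.024000e-01, 1.787848e+02]), 'wrist_force': array([ 0.4922, -0.0639,  4.8912]), 'torque': array([-0.036 , -0.1714, -0.0343]), 'grasp_force': np.float64(2.977), 'opening': np.float64(0.0003)}
```

```bash
python3 - <<'E'
from h import *
c,o=snap('wrist','w5.png');K=np.array(c['K']);M=np.array(c['mount']);print(K[0,0],c['k1'],M.round(4).tolist())
c2=dict(c);c2['extrinsics']=M
for y in(303,345,360):
  for xs in((257,378),(236,398)):
    p,v=ray(c2,o,[(xs[0],y),(xs[1],y)]);s=.0514/abs(v[1,1]-v[0,1]);print(y,xs,(p+v*s).round(4).tolist())
E
```

```text
370.22695616951233 -0.008390232711666949 [[0.0004, -0.9462, -0.3235, 0.0823], [1.0, 0.0004, 0.0003, 0.0], [-0.0001, -0.3235, 0.9462, -0.1662], [0.0, 0.0, 0.0, 1.0]]
303 (257, 378) [[0.0067, -0.0254, -0.026], [0.0067, 0.026, -0.026]]
303 (236, 398) [[0.0258, -0.0256, -0.0615], [0.0258, 0.0258, -0.0615]]
345 (257, 378) [[-0.0102, -0.0254, -0.0318], [-0.0102, 0.026, -0.0318]]
345 (236, 398) [[0.0132, -0.0256, -0.0659], [0.0133, 0.0258, -0.0659]]
360 (257, 378) [[-0.0162, -0.0254, -0.0339], [-0.0162, 0.026, -0.0339]]
360 (236, 398) [[0.0087, -0.0256, -0.0674], [0.0088, 0.0258, -0.0674]]
```

View pics/w5.png

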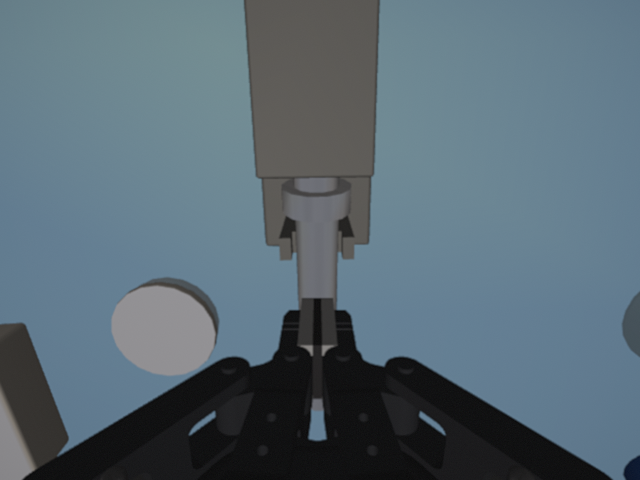

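The picture shows the jaws shut on top of the rod: tips at about (317,350), rod undisturbed. The real fingertips are about 27 mm short of the reported TCP, so I'll open, go about 22 mm lower and regrip.

```bash
python3 -m handwheel '[{"tx":0,"ty":0,"tz":-0.005,"ax":0,"ay":0,"az":0,"jaw":0.2},{"tx":0,"ty":0,"tz":0,"ax":0,"ay":0,"az":0,"jaw":0.2},{"tx":0,"ty":0,"tz":0,"ax":0,"ay":0,"az":0,"jaw":0.2},{"tx":0,"ty":0,"tz":0,"ax":0,"ay":0,"az":0,"jaw":0.2},{"tx":0,"ty":0,"tz":0.014,"ax":0,"ay":0,"az":0,"jaw":0.2},{"tx":0,"ty":0,"tz":0.013,"ax":0,"ay":0,"az":0,"jaw":0.2},{"tx":0,"ty":0,"tz":0,"ax":0,"ay":0,"az":0,"jaw":-1},{"tx":0,"ty":0,"tz":0,"ax":0,"ay":0,"az":0,"jaw":-1},{"tx":0,"ty":0,"tz":0,"ax":0,"ay":0,"az":0,"jaw":-1},{"tx":0,"ty":0,"tz":0,"ax":0,"ay":0,"az":0,"jaw":-1}]' 60
```

```text
time: 15.95
ee_pos: [0.5122, -0.2261, 0.0183]
tcp_rot: [179.9, -0.0, 178.8]
wrist_force: [-1.0, -0.1, -0.9]
opening: 0.0162
grasp_force: 58.4
```

```bash
python3 -m handwheel '[{"tx":0,"ty":0,"tz":-0.005,"ax":0,"ay":0,"az":0,"jaw":-1},{"tx":0,"ty":0,"tz":-0.0055,"ax":0,"ay":0,"az":0,"jaw":-1},{"tx":0,"ty":0,"tz":0,"ax":0,"ay":0,"az":0,"jaw":-1},{"tx":-0.01,"ty":0,"tz":0,"ax":0,"ay":0,"az":0,"jaw":-1},{"tx":-0.02,"ty":0,"tz":0,"ax":0,"ay":0,"az":0,"jaw":-1},{"tx":-0.02,"ty":0,"tz":0,"ax":0,"ay":0,"az":0,"jaw":-1},{"tx":-0.02,"ty":0,"tz":0,"ax":0,"ay":0,"az":0,"jaw":-1},{"tx":-0.02,"ty":0,"tz":0,"ax":0,"ay":0,"az":0,"jaw":-1},{"tx":-0.02,"ty":0,"tz":0,"ax":0,"ay":0,"az":0,"jaw":-1},{"tx":0,"ty":0,"tz":0,"ax":0,"ay":0,"az":0,"jaw":-1}]' 60
python3 - <<'E'
from h import *
c,o=snap('wrist','w6.png');print(o['wrist_force'])
plan([.500,.1935,.20],198.0)
E
```

```text
time: 17.2
ee_pos: [0.6232, -0.2281, 0.0276]
tcp_rot: [179.9, -0.1, 178.8]
wrist_force: [-0.2, 1.1, -2.7]
opening: 0.0157
grasp_force: 58.5
[-0.15309652  1.08326152 -2.69821146]
turn [  0.12  -0.1  -19.19] shift [-0.014   0.4388 -0.1723] t 17.25 q6 [-20.2  20.8   8.9  78.2   0.1 -19. ]
```

View pics/w6.png

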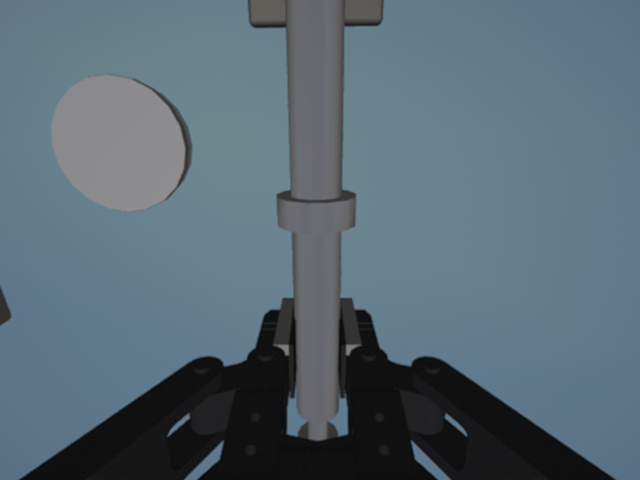

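The picture shows the rod held straight, collar front at about (317,231), tail clear of the rack top. I'll measure the rod in the tool frame numerically.

```bash
python3 - <<'E'
from h import *
c,o=snap('wrist');im=cv2.imread('pics/w6.png');h=cv2.cvtColor(im,cv2.COLOR_BGR2HSV);g=im.max(2).astype(int)
for y in(60,120,160,210,225,260,285):
    r=h[y,250:390,1];m=np.where(r<50)[0]+250;print(y,m.min(),m.max(),(m.min()+m.max())/2)
col=im[150:300,317].max(1).astype(int);d=np.diff(col);i=np.argsort(-abs(d))[:6]+150;print('collar rows',sorted(i.tolist()))
c2=dict(c);c2['extrinsics']=np.array(c['mount'])
zr=-.0417
for row in(190,200,231,233): print(row,onz(c2,o,[(317,row)],zr-.014).round(4))
for p in((315.5,60),(315.5,160),(316.5,260),(317,285)): print(p,onz(c2,o,[p],zr-.003).round(4))
E
```

```text
60 287 343 315.0
120 289 342 315.5
160 290 341 315.5
210 277 355 316.0
225 278 354 316.0
260 293 340 316.5
285 294 339 316.5
collar rows [198, 199, 200, 201, 202, 203]
190 [[ 0.0609  0.0001 -0.0557]]
200 [[ 0.0578  0.0001 -0.0557]]
231 [[ 0.0479  0.0001 -0.0557]]
233 [[ 0.0473  0.0001 -0.0557]]
(315.5, 60) [[ 0.0978 -0.0004 -0.0447]]
(315.5, 160) [[ 0.0685 -0.0004 -0.0447]]
(316.5, 260) [[ 0.0338 -0.0001 -0.0447]]
(317, 285) [[ 0.0241  0.0001 -0.0447]]
```

```bash
python3 -m handwheel '[{"tx":0,"ty":0,"tz":-0.04,"ax":0,"ay":0,"az":0,"jaw":-1},{"tx":0,"ty":0,"tz":-0.05,"ax":0,"ay":0,"az":0,"jaw":-1},{"tx":0,"ty":0,"tz":-0.05,"ax":0,"ay":0,"az":0,"jaw":-1},{"tx":0,"ty":0,"tz":0,"ax":0,"ay":0,"az":-6.4,"jaw":-1},{"tx":0,"ty":0,"tz":0,"ax":0,"ay":0,"az":-6.4,"jaw":-1},{"tx":0,"ty":0,"tz":0,"ax":0,"ay":0,"az":-6.4,"jaw":-1},{"tx":0.003,"ty":0.04,"tz":0,"ax":0,"ay":0,"az":0,"jaw":-1},{"tx":0.004,"ty":0.05,"tz":0,"ax":0,"ay":0,"az":0,"jaw":-1},{"tx":0.004,"ty":0.05,"tz":0,"ax":0,"ay":0,"az":0,"jaw":-1},{"tx":0.004,"ty":0.05,"tz":0,"ax":0,"ay":0,"az":0,"jaw":-1}]' 60
python3 -m handwheel '[{"tx":0.004,"ty":0.05,"tz":0,"ax":0,"ay":0,"az":0,"jaw":-1},{"tx":0.004,"ty":0.05,"tz":0,"ax":0,"ay":0,"az":0,"jaw":-1},{"tx":0.004,"ty":0.05,"tz":0,"ax":0,"ay":0,"az":0,"jaw":-1},{"tx":0.004,"ty":0.05,"tz":0,"ax":0,"ay":0,"az":0,"jaw":-1},{"tx":0.0,"ty":0.046,"tz":0,"ax":0,"ay":0,"az":0,"jaw":-1},{"tx":0,"ty":0,"tz":0,"ax":0,"ay":0,"az":0,"jaw":-1},{"tx":0,"ty":0,"tz":0,"ax":0,"ay":0,"az":0,"jaw":-1},{"tx":0,"ty":0,"tz":0,"ax":0,"ay":0,"az":0,"jaw":-1},{"tx":0,"ty":0,"tz":0,"ax":0,"ay":0,"az":0,"jaw":-1},{"tx":0,"ty":0,"tz":0,"ax":0,"ay":0,"az":0,"jaw":-1}]' 60
python3 -c "
from h import *
plan([.4593,.1768,.0183],198)"
```

```text
time: 18.55
ee_pos: [0.5479, -0.0514, 0.1689]
tcp_rot: [179.9, -0.0, -162.1]
wrist_force: [0.5, 0.6, -1.4]
opening: 0.0161
grasp_force: 58.8
time: 19.8
ee_pos: [0.4583, 0.176, 0.1693]
tcp_rot: [179.9, -0.0, -162.1]
wrist_force: [0.1, 0.4, -2.2]
opening: 0.016
grasp_force: 59.0
turn [ 0.09 -0.03 -0.08] shift [-0.0012  0.0005  0.151 ] t 19.8 q6 [20.9 -3.7 -2.9 90.8  0.1  3. ]
```

```bash
python3 -m handwheel '[{"tx":0,"ty":0,"tz":0.04,"ax":0,"ay":0,"az":0,"jaw":-1},{"tx":0,"ty":0,"tz":0.04,"ax":0,"ay":0,"az":0,"jaw":-1},{"tx":0,"ty":0,"tz":0.04,"ax":0,"ay":0,"az":0,"jaw":-1},{"tx":0,"ty":0,"tz":0.021,"ax":0,"ay":0,"az":0,"jaw":-1},{"tx":0,"ty":0,"tz":0.01,"ax":0,"ay":0,"az":0,"jaw":-1},{"tx":0,"ty":0,"tz":0,"ax":0,"ay":0,"az":0,"jaw":-1},{"tx":0,"ty":0,"tz":0,"ax":0,"ay":0,"az":0,"jaw":-1},{"tx":0,"ty":0,"tz":0,"ax":0,"ay":0,"az":0,"jaw":-1},{"tx":0,"ty":0,"tz":0,"ax":0,"ay":0,"az":0,"jaw":-1},{"tx":0,"ty":0,"tz":0,"ax":0,"ay":0,"az":0,"jaw":-1}]' 60
python3 - <<'E'
from h import *
plan([.4593,.1768,.0183],198)
for n in('scene','side','wrist'):
    c,o=snap(n,n+'7.png')
    T=Rt(o);print(n,'tip',np.round(proj(c,o,(T@[-.063,0,-.0417,1])[:3])),'tail',np.round(proj(c,o,(T@[.157,0,-.0417,1])[:3])),'collar',np.round(proj(c,o,(T@[.047,0,-.0417,1])[:3])),'mouth',np.round(proj(c,o,[.543,.204,.06])))
    h=cv2.cvtColor(c['color'],cv2.COLOR_RGB2HSV)
    if n=='side':
        print(h[193:203,280:312,2]); print('S');print(h[193:203,280:312,1])
E
```

```text
time: 21.05
ee_pos: [0.4581, 0.1768, 0.0185]
tcp_rot: [179.9, -0.0, -162.0]
wrist_force: [0.2, 0.2, -2.6]
opening: 0.016
grasp_force: 59.0
turn [ 0.09 -0.01 -0.02] shift [-0.0012 -0.0004  0.0002] t 21.05 q6 [ 21.   -2.4 -18.4  74.1   0.1   3.1]
scene tip [405. 259.] tail [389. 199.] collar [396. 227.] mouth [407. 267.]
side tip [289. 199.] tail [211. 230.] collar [252. 214.] mouth [297. 196.]
[[ 98  87  74  94 150 180 187 187 188 189 181 142 104  96  96  97  95 102
  105 102  96  96 101 114 119 119 110 103  95  97  96  97]
 [ 94  84  60  67 123 174 186 189 190 189 183 141 102  96 105 110 113 123
  130 112 101  96  97  98 100  98  96  98  99  97  99  98]
 [ 85  77  58  60 115 168 185 187 187 188 183 143  99  95 104 121 136 145
  147 127 105  95  95  95  95  98  98  98  97  98  99 100]
 [ 69  58  51  68 127 163 177 176 178 183 181 143 101  96 105 124 145 155
  158 142 116 100  96  98  97  97  97  97 100 101  99 100]
 [ 56  50  45  81 134 156 162 163 163 174 175 141 100  96 102 121 146 158
  163 151 123 101  96  97  96  97  97  99  95  98  98  97]
 [ 51  43  49  85 130 149 154 156 155 1
[... 1337 characters left out ...]
74  65  19   8   3   7   4   6
   11  10   6   0   5   3   3  10   5   8   3   3   0   3]
 [ 61  83  53  35  32  33  34  27  29  36  64  57  22   0   5   0   6   8
    8   5   0   0   3   3   3   5   0   3   3   5   5   3]
 [ 87  61  36  30  35  31  28  27  25  30  60  54  19   5   8   5   5   8
    7   5   7   3   5   5   5   5   0   3   5   5   5   3]
 [ 57  46  30  31  28  23  20  19  18  40  74  60  19   3   8   3   5   5
    4   2   5   3   3   3   5   5   5   5   0   8   8   3]
 [ 63  33  36  37  34  20  26  35  55  79  91  70  26   8   5   5   3   0
    3   5   3   3   3   3   3   8   3   3   0   3   3  10]]
wrist tip [317. 459.] tail [ 318. -192.] collar [318. 222.] mouth [317. 501.]
```

```bash
python3 -m handwheel '[{"tx":-0.008,"ty":-0.0007,"tz":0,"ax":0,"ay":0,"az":0,"jaw":-1},{"tx":-0.006,"ty":0,"tz":0,"ax":0,"ay":0,"az":0,"jaw":-1},{"tx":-0.004,"ty":0,"tz":0,"ax":0,"ay":0,"az":0,"jaw":-1},{"tx":-0.003,"ty":0,"tz":0,"ax":0,"ay":0,"az":0,"jaw":-1},{"tx":-0.003,"ty":0,"tz":0,"ax":0,"ay":0,"az":0,"jaw":-1},{"tx":-0.003,"ty":0,"tz":0,"ax":0,"ay":0,"az":0,"jaw":-1},{"tx":-0.003,"ty":0,"tz":0,"ax":0,"ay":0,"az":0,"jaw":-1},{"tx":-0.003,"ty":0,"tz":0,"ax":0,"ay":0,"az":0,"jaw":-1},{"tx":-0.003,"ty":0,"tz":0,"ax":0,"ay":0,"az":0,"jaw":-1},{"tx":0,"ty":0,"tz":0,"ax":0,"ay":0,"az":0,"jaw":-1}]' 60
```

```text
time: 22.45
ee_pos: [0.4926, 0.1872, 0.0182]
tcp_rot: [179.9, -0.0, -162.0]
wrist_force: [-0.3, 0.3, -3.1]
opening: 0.0164
grasp_force: 59.0
```

```bash
python3 -m handwheel '[{"tx":-0.003,"ty":0,"tz":0,"ax":0,"ay":0,"az":0,"jaw":-1},{"tx":-0.003,"ty":0,"tz":0,"ax":0,"ay":0,"az":0,"jaw":-1},{"tx":-0.003,"ty":0,"tz":0,"ax":0,"ay":0,"az":0,"jaw":-1},{"tx":-0.003,"ty":0,"tz":0,"ax":0,"ay":0,"az":0,"jaw":-1},{"tx":-0.003,"ty":0,"tz":0,"ax":0,"ay":0,"az":0,"jaw":-1},{"tx":-0.003,"ty":0,"tz":0,"ax":0,"ay":0,"az":0,"jaw":-1},{"tx":-0.003,"ty":0,"tz":0,"ax":0,"ay":0,"az":0,"jaw":-1},{"tx":0,"ty":0,"tz":0,"ax":0,"ay":0,"az":0,"jaw":-1},{"tx":0,"ty":0,"tz":0,"ax":0,"ay":0,"az":0,"jaw":-1},{"tx":0,"ty":0,"tz":0,"ax":0,"ay":0,"az":0,"jaw":-1}]' 60
```

```text
time: 23.7
ee_pos: [0.5123, 0.1936, 0.0182]
tcp_rot: [179.9, -0.0, -162.0]
wrist_force: [0.4, -0.3, -2.1]
opening: 0.0159
grasp_force: 59.0
```

```bash
python3 -m handwheel '[{"tx":-0.003,"ty":0,"tz":0,"ax":0,"ay":0,"az":0,"jaw":-1},{"tx":-0.003,"ty":0,"tz":0,"ax":0,"ay":0,"az":0,"jaw":-1},{"tx":-0.003,"ty":0,"tz":0,"ax":0,"ay":0,"az":0,"jaw":-1},{"tx":-0.003,"ty":0,"tz":0,"ax":0,"ay":0,"az":0,"jaw":-1},{"tx":-0.002,"ty":0,"tz":0,"ax":0,"ay":0,"az":0,"jaw":-1},{"tx":0,"ty":0,"tz":0,"ax":0,"ay":0,"az":0,"jaw":-1},{"tx":0,"ty":0,"tz":0,"ax":0,"ay":0,"az":0,"jaw":-1},{"tx":0,"ty":0,"tz":0,"ax":0,"ay":0,"az":0,"jaw":-1},{"tx":0,"ty":0,"tz":0,"ax":0,"ay":0,"az":0,"jaw":-1},{"tx":0,"ty":0,"tz":0,"ax":0,"ay":0,"az":0,"jaw":-1}]' 60
python3 - <<'E'
from h import *
c,o=snap('wrist','w8.png');c2=dict(c);c2['extrinsics']=np.array(c['mount'])
g=cv2.GaussianBlur(c['color'],(3,3),0).max(2).astype(int)[:,317];print(g[150:420:3].tolist())
print([ (r,onz(c2,o,[(317,r)],-.0417-.014)[0,0].round(4)) for r in (200,231)])
P=Rt(o)@[-.063,0,-.0417,1];d=P[:2]-[.543,.204];print('tip in',d@[.951,.309],d@[-.309,.951],o['wrist_force'])
E
```

```text
time: 24.95
ee_pos: [0.5257, 0.198, 0.0183]
tcp_rot: [179.9, -0.0, -162.0]
wrist_force: [-0.1, -0.6, -2.4]
opening: 0.0161
grasp_force: 59.0
[121, 121, 121, 122, 122, 122, 122, 121, 121, 122, 122, 122, 122, 122, 122, 122, 119, 71, 122, 124, 124, 124, 124, 124, 124, 124, 124, 124, 122, 121, 120, 121, 120, 121, 120, 121, 121, 121, 120, 120, 120, 120, 120, 120, 121, 120, 120, 120, 120, 120, 120, 120, 120, 120, 120, 119, 119, 119, 119, 119, 119, 119, 119, 119, 119, 118, 119, 118, 119, 118, 119, 119, 118, 118, 118, 118, 118, 118, 118, 118, 118, 118, 103, 73, 72, 73, 74, 73, 73, 73]
[(200, np.float64(0.0579)), (231, np.float64(0.048))]
tip in 0.0446974359213392 -0.0004965069276803209 [-0.14995844 -0.60206369 -2.41764285]
```

```bash
python3 -m handwheel '[{"tx":0,"ty":0,"tz":0,"ax":0,"ay":0,"az":0,"jaw":0.1},{"tx":0,"ty":0,"tz":0,"ax":0,"ay":0,"az":0,"jaw":0.1},{"tx":0,"ty":0,"tz":0,"ax":0,"ay":0,"az":0,"jaw":0.1},{"tx":0,"ty":0,"tz":0,"ax":0,"ay":0,"az":0,"jaw":0.1},{"tx":0,"ty":0,"tz":0,"ax":0,"ay":0,"az":0,"jaw":0.1},{"tx":0,"ty":0,"tz":0,"ax":0,"ay":0,"az":0,"jaw":0.1},{"tx":0,"ty":0,"tz":0,"ax":0,"ay":0,"az":0,"jaw":0.1},{"tx":0,"ty":0,"tz":-0.03,"ax":0,"ay":0,"az":0,"jaw":0.1},{"tx":0,"ty":0,"tz":-0.04,"ax":0,"ay":0,"az":0,"jaw":0.1},{"tx":0,"ty":0,"tz":0,"ax":0,"ay":0,"az":0,"jaw":0.1}]' 40
python3 -m handwheel '[{"tx":0.046,"ty":0,"tz":0,"ax":0,"ay":0,"az":0,"jaw":0.1},{"tx":0.046,"ty":0,"tz":0,"ax":0,"ay":0,"az":0,"jaw":0.1},{"tx":0,"ty":0,"tz":0,"ax":0,"ay":0,"az":0,"jaw":0.1},{"tx":0,"ty":0,"tz":0,"ax":0,"ay":0,"az":0,"jaw":0.1},{"tx":0,"ty":0,"tz":0,"ax":0,"ay":0,"az":0,"jaw":0.1},{"tx":0,"ty":0,"tz":0,"ax":0,"ay":0,"az":0,"jaw":0.1},{"tx":0,"ty":0,"tz":0,"ax":0,"ay":0,"az":0,"jaw":0.1},{"tx":0,"ty":0,"tz":0,"ax":0,"ay":0,"az":0,"jaw":0.1},{"tx":0,"ty":0,"tz":0,"ax":0,"ay":0,"az":0,"jaw":0.1},{"tx":0,"ty":0,"tz":0,"ax":0,"ay":0,"az":0,"jaw":0.1}]' 40
python3 - <<'E'
from h import *
d=np.array([.951,.309,0]);m=np.array([.543,.204,.06]);n=np.array([-.309,.951,0])
for k in('side','scene','wrist'):
    c,o=snap(k,k+'9.png');h=cv2.cvtColor(c['color'],cv2.COLOR_RGB2HSV)
    for al,z,nm in((-.175,.048,'tail droop'),(-.175,.06,'tail level'),(-.070,.054,'collar')):
        print(k,nm,np.round(proj(c,o,m+d*al+[0,0,z-.06]),1))
    M=((h[...,1]<60)&(h[...,2]>80)).astype(np.uint8); 
    x,y=np.round(proj(c,o,m+d*-.11+[0,0,-.008])).astype(int);nn,l,s,ct=cv2.connectedComponentsWithStats(M,connectivity=4)
    print('blob at',x,y,l[y,x],s[l[y,x]])
print(o['ee_pos'],o['tcp_rot'])
E
```

```text
time: 26.25
ee_pos: [0.5274, 0.1985, 0.0916]
tcp_rot: [179.9, 0.3, -162.0]
wrist_force: [-0.0, 0.8, -0.8]
opening: 0.0472
grasp_force: 0.0
time: 27.5
ee_pos: [0.4383, 0.1695, 0.0883]
tcp_rot: [179.9, -0.0, -162.0]
wrist_force: [-0.3, -0.5, -0.9]
opening: 0.0472
grasp_force: 0.0
side tail droop [238.3 223.6]
side tail level [237.8 219.9]
side collar [274.5 207.2]
blob at 261 213 108 [ 239  166  109   60 2201]
scene tail droop [392.9 220.4]
scene tail level [393.4 216.9]
scene collar [400.9 247.5]
blob at 398 237 122 [ 385  219   54  113 2579]
wrist tail droop [318.2 149.1]
wrist tail level [318.3 151.1]
wrist collar [318.  323.8]
blob at 318 263 3 [ 302  149   31  174 5137]
[0.43828829 0.16947325 0.08830734] [ 1.79906727e+02 -2.59796517e-02 -1.62019727e+02]
```

```bash
python3 -m handwheel '[{"tx":0,"ty":0,"tz":0.03,"ax":0,"ay":0,"az":0,"jaw":0.1},{"tx":0,"ty":0,"tz":0.03,"ax":0,"ay":0,"az":0,"jaw":0.1},{"tx":0,"ty":0,"tz":0.018,"ax":0,"ay":0,"az":0,"jaw":0.1},{"tx":0,"ty":0,"tz":0,"ax":0,"ay":0,"az":0,"jaw":0.1},{"tx":0,"ty":0,"tz":0,"ax":0,"ay":0,"az":0,"jaw":-1},{"tx":0,"ty":0,"tz":0,"ax":0,"ay":0,"az":0,"jaw":-1},{"tx":0,"ty":0,"tz":0,"ax":0,"ay":0,"az":0,"jaw":-1},{"tx":0,"ty":0,"tz":0,"ax":0,"ay":0,"az":0,"jaw":-1},{"tx":0,"ty":0,"tz":0,"ax":0,"ay":0,"az":0,"jaw":-1},{"tx":0,"ty":0,"tz":0,"ax":0,"ay":0,"az":0,"jaw":-1}]' 40
```

```text
time: 28.9
ee_pos: [0.4389, 0.1699, 0.0108]
tcp_rot: [179.9, 0.1, -162.0]
wrist_force: [3.8, 3.1, 3.0]
opening: 0.0166
grasp_force: 39.1
```

```bash
python3 -m handwheel '[{"tx":0,"ty":0,"tz":-0.0028,"ax":0,"ay":1.2,"az":0,"jaw":-1},{"tx":0,"ty":0,"tz":-0.0028,"ax":0,"ay":1.2,"az":0,"jaw":-1},{"tx":0,"ty":0,"tz":-0.0028,"ax":0,"ay":1.2,"az":0,"jaw":-1},{"tx":0,"ty":0,"tz":0,"ax":0,"ay":0,"az":0,"jaw":-1},{"tx":-0.003,"ty":0,"tz":0,"ax":0,"ay":0,"az":0,"jaw":-1},{"tx":-0.003,"ty":0,"tz":0,"ax":0,"ay":0,"az":0,"jaw":-1},{"tx":-0.003,"ty":0,"tz":0,"ax":0,"ay":0,"az":0,"jaw":-1},{"tx":-0.003,"ty":0,"tz":0,"ax":0,"ay":0,"az":0,"jaw":-1},{"tx":0,"ty":0,"tz":0,"ax":0,"ay":0,"az":0,"jaw":-1},{"tx":0,"ty":0,"tz":0,"ax":0,"ay":0,"az":0,"jaw":-1}]' 40
```

```text
time: 30.15
ee_pos: [0.45, 0.1734, 0.0181]
tcp_rot: [179.9, -3.6, -162.0]
wrist_force: [0.3, -0.3, -1.1]
opening: 0.0163
grasp_force: 39.0
```

```bash
python3 -m handwheel '[{"tx":-0.004,"ty":0,"tz":-0.0007,"ax":0,"ay":0,"az":0,"jaw":-1},{"tx":-0.004,"ty":0,"tz":-0.0004,"ax":0,"ay":0,"az":0,"jaw":-1},{"tx":-0.004,"ty":0,"tz":-0.0003,"ax":0,"ay":0,"az":0,"jaw":-1},{"tx":-0.004,"ty":0,"tz":-0.00025,"ax":0,"ay":0,"az":0,"jaw":-1},{"tx":-0.004,"ty":0,"tz":-0.00025,"ax":0,"ay":0,"az":0,"jaw":-1},{"tx":-0.004,"ty":0,"tz":-0.00025,"ax":0,"ay":0,"az":0,"jaw":-1},{"tx":-0.004,"ty":0,"tz":-0.00025,"ax":0,"ay":0,"az":0,"jaw":-1},{"tx":-0.004,"ty":0,"tz":-0.00025,"ax":0,"ay":0,"az":0,"jaw":-1},{"tx":-0.004,"ty":0,"tz":-0.00025,"ax":0,"ay":0,"az":0,"jaw":-1},{"tx":0,"ty":0,"tz":0,"ax":0,"ay":0,"az":0,"jaw":-1}]' 40
```

```text
time: 31.4
ee_pos: [0.4848, 0.1847, 0.0187]
tcp_rot: [179.9, -3.6, -162.0]
wrist_force: [1.8, 1.0, 1.1]
opening: 0.0165
grasp_force: 39.1
```

```bash
python3 -m handwheel '[{"tx":-0.003,"ty":0,"tz":-0.0002,"ax":0,"ay":0,"az":0,"jaw":-1},{"tx":-0.003,"ty":0,"tz":-0.0002,"ax":0,"ay":0,"az":0,"jaw":-1},{"tx":-0.003,"ty":0,"tz":-0.0002,"ax":0,"ay":0,"az":0,"jaw":-1},{"tx":-0.0015,"ty":0,"tz":-0.0001,"ax":0,"ay":0,"az":0,"jaw":-1},{"tx":-0.0015,"ty":0,"tz":-0.0001,"ax":0,"ay":0,"az":0,"jaw":-1},{"tx":-0.001,"ty":0,"tz":-0.0001,"ax":0,"ay":0,"az":0,"jaw":-1},{"tx":0,"ty":0,"tz":0,"ax":0,"ay":0,"az":0,"jaw":-1},{"tx":0,"ty":0,"tz":0,"ax":0,"ay":0,"az":0,"jaw":-1},{"tx":0,"ty":0,"tz":0,"ax":0,"ay":0,"az":0,"jaw":-1},{"tx":0,"ty":0,"tz":0,"ax":0,"ay":0,"az":0,"jaw":-1}]' 40
```

```text
time: 32.65
ee_pos: [0.4965, 0.1886, 0.0188]
tcp_rot: [179.9, -3.6, -162.0]
wrist_force: [-5.0, 0.6, 4.5]
opening: 0.0166
grasp_force: 39.5
```

```bash
python3 -m handwheel '[{"tx":-0.001,"ty":0,"tz":0,"ax":0,"ay":0,"az":0,"jaw":-1},{"tx":-0.001,"ty":0,"tz":0,"ax":0,"ay":0,"az":0,"jaw":-1},{"tx":-0.001,"ty":0,"tz":0,"ax":0,"ay":0,"az":0,"jaw":-1},{"tx":0,"ty":0,"tz":0,"ax":0,"ay":0,"az":0,"jaw":-1},{"tx":0,"ty":0,"tz":0,"ax":0,"ay":0,"az":0,"jaw":-1},{"tx":0,"ty":0,"tz":0,"ax":0,"ay":0,"az":0,"jaw":-1},{"tx":0,"ty":0,"tz":0,"ax":0,"ay":0,"az":0,"jaw":-1},{"tx":0,"ty":0,"tz":0,"ax":0,"ay":0,"az":0,"jaw":-1},{"tx":0,"ty":0,"tz":0,"ax":0,"ay":0,"az":0,"jaw":-1},{"tx":0,"ty":0,"tz":0,"ax":0,"ay":0,"az":0,"jaw":-1}]' 40
```

```text
time: 33.9
ee_pos: [0.4969, 0.1887, 0.0186]
tcp_rot: [179.9, -3.9, -162.0]
wrist_force: [-17.8, -5.2, 12.7]
opening: 0.0166
grasp_force: 40.3
```

```bash
python3 -m handwheel '[{"tx":0,"ty":0,"tz":0,"ax":0,"ay":0,"az":0,"jaw":0.1},{"tx":0,"ty":0,"tz":0,"ax":0,"ay":0,"az":0,"jaw":0.1},{"tx":0,"ty":0,"tz":0,"ax":0,"ay":0,"az":0,"jaw":0.1},{"tx":0,"ty":0,"tz":0,"ax":0,"ay":0,"az":0,"jaw":0.1},{"tx":0,"ty":0,"tz":-0.03,"ax":0,"ay":0,"az":0,"jaw":0.1},{"tx":0,"ty":0,"tz":-0.05,"ax":0,"ay":0,"az":0,"jaw":0.1},{"tx":0,"ty":0,"tz":-0.05,"ax":0,"ay":0,"az":0,"jaw":0.1},{"tx":0,"ty":0,"tz":-0.02,"ax":0,"ay":-3.6,"az":0,"jaw":0.1},{"tx":0,"ty":0,"tz":0,"ax":0,"ay":0,"az":0,"jaw":0.1},{"tx":0,"ty":0,"tz":0,"ax":0,"ay":0,"az":0,"jaw":-1}]' 40
python3 - <<'E'
from h import *
plan([.6265,.2307,.13],198)
c,o=snap('wrist','w10.png')
for P in([.543,.204,.09],[.533,.201,.074]): print(np.round(proj(c,o,P),1))
print([c['color'][y,317].max() for y in range(180,480,4)])
E
```

```text
time: 35.15
ee_pos: [0.5081, 0.1919, 0.167]
tcp_rot: [179.9, -0.2, -162.0]
wrist_force: [-1.0, 0.5, -0.7]
opening: 0.03
grasp_force: 0.0
turn [ 0.09 -0.15 -0.02] shift [-0.1246  0.0003  0.037 ] t 35.15 q6 [20.6  3.5  4.1 90.7  0.1  2.7]
[318.  288.7]
[318.3 266.9]
[np.uint8(118), np.uint8(119), np.uint8(119), np.uint8(119), np.uint8(119), np.uint8(120), np.uint8(120), np.uint8(120), np.uint8(120), np.uint8(120), np.uint8(121), np.uint8(121), np.uint8(120), np.uint8(121), np.uint8(121), np.uint8(121), np.uint8(120), np.uint8(121), np.uint8(121), np.uint8(121), np.uint8(121), np.uint8(92), np.uint8(121), np.uint8(123), np.uint8(121), np.uint8(72), np.uint8(72), np.uint8(130), np.uint8(133), np.uint8(132), np.uint8(132), np.uint8(131), np.uint8(131), np.uint8(131), np.uint8(133), np.uint8(134), np.uint8(134), np.uint8(132), np.uint8(132), np.uint8(133), np.uint8(132), np.uint8(132), np.uint8(132), np.uint8(131), np.uint8(131), np.uint8(132), np.uint8(132), np.uint8(117), np.uint8(51), np.uint8(52), np.uint8(52), np.uint8(52), np.uint8(58), np.uint8(58), np.uint8(58), np.uint8(58), np.uint8(14), np.uint8(17), np.uint8(14), np.uint8(11), np.uint8(14), np.uint8(19), np.uint8(21), np.uint8(23), np.uint8(23), np.uint8(20), np.uint8(16), np.uint8(16), np.uint8(18), np.uint8(18), np.uint8(19), np.uint8(19), np.uint8(19), np.uint8(18), np.uint8(16)]
```

```bash
python3 - <<'E'
from h import *
c,o=snap('wrist')
g=cv2.imread('pics/w10.png').max(2);print(g[258:294,317].tolist())
d=np.array([.951,.309,0]);m=np.array([.543,.204,0])
# along-bore coordinate of each edge row
for r,z in((264.5,.074),(279,.074),(286.5,.09)):
    P=onz(c,o,[(317.5,r)],z)[0];print(r,z,((P-m)@d).round(4))
E
```

```text
[121, 122, 121, 114, 85, 70, 92, 120, 124, 123, 121, 123, 122, 122, 123, 122, 121, 123, 121, 111, 83, 73, 72, 72, 73, 73, 72, 72, 80, 106, 130, 135, 134, 133, 133, 133]
264.5 0.074 -0.0127
279 0.074 -0.0008
286.5 0.09 -0.0021
```

Home is confirmed: the collar front and the block face lie at the same along-bore position, to under 1 mm. Next is the plunger.

```bash
python3 -m handwheel '[{"tx":-0.0415,"ty":0,"tz":0,"ax":0,"ay":0,"az":0,"jaw":-1},{"tx":-0.0415,"ty":0,"tz":0,"ax":0,"ay":0,"az":0,"jaw":-1},{"tx":-0.0415,"ty":0,"tz":0,"ax":0,"ay":0,"az":0,"jaw":-1},{"tx":0,"ty":0,"tz":0,"ax":0,"ay":0,"az":0,"jaw":-1},{"tx":0,"ty":0,"tz":0.03,"ax":0,"ay":0,"az":0,"jaw":-1},{"tx":0,"ty":0,"tz":0.008,"ax":0,"ay":0,"az":0,"jaw":-1},{"tx":0,"ty":0,"tz":0,"ax":0,"ay":0,"az":0,"jaw":-1},{"tx":0,"ty":0,"tz":0,"ax":0,"ay":0,"az":0,"jaw":-1},{"tx":0,"ty":0,"tz":0,"ax":0,"ay":0,"az":0,"jaw":-1},{"tx":0,"ty":0,"tz":0,"ax":0,"ay":0,"az":0,"jaw":-1}]' 40
python3 -c "
from h import *
plan([.6265,.2307,.1],198)"
```

```text
time: 36.5
ee_pos: [0.627, 0.2307, 0.1307]
tcp_rot: [179.9, 0.0, -162.0]
wrist_force: [-0.1, -0.1, 0.0]
opening: -0.0
grasp_force: 0.0
turn [ 0.1   0.02 -0.02] shift [0.0005 0.0002 0.0307] t 36.5 q6 [20.2 20.7 20.2 89.4  0.1  2.2]
```

Now push down 24 mm (to TCP ≈0.107), then look at the force.

```bash
python3 -m handwheel '[{"tx":0,"ty":0,"tz":0.004,"ax":0,"ay":0,"az":0,"jaw":-1},{"tx":0,"ty":0,"tz":0.004,"ax":0,"ay":0,"az":0,"jaw":-1},{"tx":0,"ty":0,"tz":0.004,"ax":0,"ay":0,"az":0,"jaw":-1},{"tx":0,"ty":0,"tz":0.003,"ax":0,"ay":0,"az":0,"jaw":-1},{"tx":0,"ty":0,"tz":0.003,"ax":0,"ay":0,"az":0,"jaw":-1},{"tx":0,"ty":0,"tz":0.003,"ax":0,"ay":0,"az":0,"jaw":-1},{"tx":0,"ty":0,"tz":0.003,"ax":0,"ay":0,"az":0,"jaw":-1},{"tx":0,"ty":0,"tz":0,"ax":0,"ay":0,"az":0,"jaw":-1},{"tx":0,"ty":0,"tz":0,"ax":0,"ay":0,"az":0,"jaw":-1},{"tx":0,"ty":0,"tz":0,"ax":0,"ay":0,"az":0,"jaw":-1}]' 40
```

```text
time: 37.75
ee_pos: [0.6268, 0.2306, 0.1058]
tcp_rot: [179.9, -0.0, -162.0]
wrist_force: [0.7, -0.1, -0.5]
opening: 0.0002
grasp_force: 0.0
```

```bash
python3 -m handwheel '[{"tx":0,"ty":0,"tz":0.001,"ax":0,"ay":0,"az":0,"jaw":-1},{"tx":0,"ty":0,"tz":0.001,"ax":0,"ay":0,"az":0,"jaw":-1},{"tx":0,"ty":0,"tz":0.001,"ax":0,"ay":0,"az":0,"jaw":-1},{"tx":0,"ty":0,"tz":0.001,"ax":0,"ay":0,"az":0,"jaw":-1},{"tx":0,"ty":0,"tz":0.001,"ax":0,"ay":0,"az":0,"jaw":-1},{"tx":0,"ty":0,"tz":0.001,"ax":0,"ay":0,"az":0,"jaw":-1},{"tx":0,"ty":0,"tz":0,"ax":0,"ay":0,"az":0,"jaw":-1},{"tx":0,"ty":0,"tz":0,"ax":0,"ay":0,"az":0,"jaw":-1},{"tx":0,"ty":0,"tz":0,"ax":0,"ay":0,"az":0,"jaw":-1},{"tx":0,"ty":0,"tz":0,"ax":0,"ay":0,"az":0,"jaw":-1}]' 40
python3 - <<'E'
from h import *
a,o=snap('scene','s11.png');b,_=snap('side','d11.png')
for P in([.6268,.2306,.102],[.6268,.2306,.129],[.6268,.2306,.142]): print(np.round(proj(a,o,P)),np.round(proj(b,o,P)))
print(cv2.imread('pics/s11.png').max(2)[250:296:1,419].tolist())
E
```

```text
time: 39.0
ee_pos: [0.6273, 0.2309, 0.1046]
tcp_rot: [179.9, 0.2, -162.0]
wrist_force: [-7.1, -2.1, 25.7]
opening: -0.0001
grasp_force: 12.5
[418. 284.] [325. 173.]
[419. 276.] [325. 164.]
[420. 271.] [326. 160.]
[20, 17, 22, 23, 25, 29, 23, 25, 22, 24, 24, 29, 25, 28, 28, 26, 31, 19, 26, 39, 50, 53, 55, 64, 67, 66, 71, 73, 74, 68, 39, 19, 19, 19, 12, 15, 36, 61, 64, 61, 62, 59, 54, 88, 148, 151]
```

```bash
python3 -m handwheel '[{"tx":0,"ty":0,"tz":-0.005,"ax":0,"ay":0,"az":0,"jaw":-1},{"tx":0,"ty":0,"tz":-0.03,"ax":0,"ay":0,"az":0,"jaw":-1},{"tx":0,"ty":0,"tz":-0.05,"ax":0,"ay":0,"az":0,"jaw":-1},{"tx":0.03,"ty":0,"tz":-0.04,"ax":0,"ay":0,"az":0,"jaw":-1},{"tx":0.05,"ty":0,"tz":0,"ax":0,"ay":0,"az":0,"jaw":-1},{"tx":0.05,"ty":0,"tz":0,"ax":0,"ay":0,"az":0,"jaw":-1},{"tx":0,"ty":0,"tz":0,"ax":0,"ay":0,"az":0,"jaw":-1},{"tx":0,"ty":0,"tz":0,"ax":0,"ay":0,"az":0,"jaw":-1},{"tx":0,"ty":0,"tz":0,"ax":0,"ay":0,"az":0,"jaw":-1},{"tx":0,"ty":0,"tz":0,"ax":0,"ay":0,"az":0,"jaw":-1}]' 40
python3 - <<'E'
from h import *
a,o=snap('scene','s12.png');b,_=snap('side','d12.png')
def cen(F,x0,x1,y0,y1,t):
    g=cv2.imread('pics/'+F).max(2)[y0:y1,x0:x1];n,l,s,ct=cv2.connectedComponentsWithStats((g<t).astype(np.uint8));i=1+s[1:,4].argmax();return ct[i]+[x0,y0],s[i][4]
for F in('scene0.png','s1.png','s12.png'): print(F,[cen(F,405,435,258,292,t) for t in(38,45,50)])
for F in('d12.png',): print(F,cen(F,312,340,148,182,45))
print(proj(b,o,[.6268,.2306,.117]),proj(a,o,[.6268,.2306,.117]),proj(a,o,[.6268,.2306,.12]))
E
```

```text
time: 40.35
ee_pos: [0.504, 0.1906, 0.2246]
tcp_rot: [179.9, -0.1, -162.0]
wrist_force: [0.3, 0.7, 0.1]
opening: -0.0003
grasp_force: 0.0
scene0.png [(array([418.73684211, 279.20175439]), np.int32(114)), (array([418.77118644, 279.15254237]), np.int32(118)), (array([418.67741935, 279.17741935]), np.int32(124))]
s1.png [(array([419.57009346, 274.93457944]), np.int32(107)), (array([419.64545455, 274.94545455]), np.int32(110)), (array([419.60526316, 274.85964912]), np.int32(114))]
s12.png [(array([418.51818182, 279.71818182]), np.int32(110)), (array([418.69421488, 279.73553719]), np.int32(121)), (array([418.68 , 279.736]), np.int32(125))]
d12.png (array([325.8, 169.2]), np.int32(20))
[np.float64(325.34007754739184), np.float64(167.8097610644022)] [np.float64(418.6492713913664), np.float64(279.4487795986095)] [np.float64(418.8592657220015), np.float64(278.5009620024503)]
```

The knob is 1.7 mm below its starting height, so the plunger is fully down. The gripper is clear of everything.

```bash
python3 -c "
from workcell import workorder
print(workorder.job_done())"
```

```text
the job is handed in; nothing more can be done
None
```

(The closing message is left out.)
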